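Stir the finishing beads once round and put the stirrer away

ROBOT

A 7-joint arm with a two-finger parallel gripper is mounted at the origin on a cart in front of the work surface, level with it; the furniture and walls round the work are solid. World frame = base frame: x ahead of the robot, y to its left, z up, the work surface at z = 0. Lengths are in mm, angles in rad, forces in N, time in s.
With the tool pointing down it reaches from about 400 to 875 mm from the base axis. Payload 4.4 kg.
Tool frame: the origin (TCP) lies at the very end of the fingers, on their centre line; the grasp point (between the pads) lies 19 mm behind it; x points along the fingers, y is the direction in which the jaws open and shut, and the axes are right-handed (so a half turn about x gives the same grasp; the last joint's range is limited). The gripper opens to 85 mm and grips with 20 to 120 N. Pads are 22 mm wide; open, the fingers measure 114 mm over their backs; the gripper's body (76 mm by 85 mm) begins 54 mm behind the grasp point. The pads swing forward as they close: fully open they stand 13 mm farther back than shut.
Start: joints at [-1.226, 0.628, 0.038, 1.517, -0.027, 0.996, -0.02], TCP at [259.551, 595.945, 231.313] pointing down, gripper open.
Joint ranges: [-3.06, 3.06], [-0.37, 2.12], [-1.25, 1.32], [0.18, 2.47], [-1.1, 4.24], [0.23, 1.98], [-2.94, 2.94]. Speed limits (rad/s): [2.57, 2.57, 3.14, 3.14, 3.14, 3.14, 3.14].

INTERFACE

Orientations are given as [roll, pitch, yaw] about the fixed x, y, z axes, in that order (R = Rz(yaw) Ry(pitch) Rx(roll)).
In Python, from cell import readout, cams, order gives the robot as it stands. The module is installed in compiled form; this text tells all that it offers.
- The arm moves only by the shell command python3 -m creep 'ROWS'. ROWS is JSON, a list of rows, each a list of 3 entries, a list of its own where there are three numbers: the shift along the tool's x, y, z in units of 10 cm (1.0 is 10 cm), then the turn about the tool's x in units of pi/4 rad (1.0 is pi/4 rad), then the closure, from 0 (fully open) to 1 (shut). In form: [[[x, y, z], spin, gripper], ...]. A call has 1 to 20 rows; each row is the pose to reach, as a shift and turn from the pose commanded when the call began, along the tool's axes at that moment; what a row does not reach only later rows make up. A row lasts 1/10 s, in which the tool goes at most 50 mm and 8.59 degrees, less where a joint would pass 70% of its speed; a pose out of reach is approached as far as the arm can. A call with a number of a shift or a turn outside -1 to 1 is refused whole. A call with a gripper value outside its range is refused whole. The fingers move at their own pace and stop on an object; the grip force is fixed at half the most. Time passes only in rows, so rows that repeat a pose let the fingers close. It gives the time, the measured TCP pose, the force and the opening at its end, in the units of the state.
- readout.read_state(): the state, without advancing time (a new reading comes with each control period).
- cams.get_image(name): name is "scene" or "top" or "wrist"; returns the picture (480x640x3 uint8, blue, green, red); there is no depth.
- cams.get_calibration(name): a dict with "fx", "fy", "cx", "cy" (pixels), "R" (3x3) and "t" (3): a world point X has camera coordinates R X + t. Camera axes: x right, y down, z forward; pixel columns grow to the right and rows downward; lengths in mm; the calibration is good to about 2 mm. A picture is of the moment at which its call begins: read the wrist's pose just before it. get_calibration takes no time and is no camera call; for the wrist camera it gives the pose at the moment of the call.
- order.finish_job(): hands the job in, once; it reports no verdict.
The state is a dict: "clock": time; "qpos": joint angles; "qd": joint speeds; "tau": joint torques, N m; "eef_pos": TCP position; "tool_rot": TCP orientation; "force": force on the tool from outside, world axes, zero at the start; "torque": the same for the moment, N m; "width": finger opening in mm.
Only numpy, scipy, OpenCV 4.12 (cv2) and the standard library are available. Lean on these libraries where they do the work, as an engineer would, in place of code of your own. Each camera call takes 0.05 s, during which the arm holds its last target.

TASK

Using the stirrer that stands in the tub, stir the beads clockwise (seen from above) round the post until the orange bead has gone once right round and is back beside the white mark. Keep all the beads in the tub and your fingers off them. Then stand the stirrer upright, fully home, in the board's cut-out that fits its foot, without disturbing the loose things around.

Things in the scene. Friction and masses are not known exactly. Their poses are not given: they have to be found in the camera images.
- tub: Grey round ring-shaped tub, fixed to the counter. Origin: centre of its underside, z up; its x axis points to the white mark (a white stripe over rim and channel floor). Inner floor 12 mm up, wall 55 mm high (rim at z 57), inner radius 88, outer 95; upright centre post of radius 20, top 63 mm up. So the channel is 68 mm wide, mid-radius 54
- tracer: Orange bead: upright cylinder with rounded edges, diameter 40 mm, 26 mm high, 40 g, slippery; origin at its centre. It starts in the tub's channel beside the white mark; the other beads and the stirrer share the channel with it
- stirrer_mid (a point): Half-way up (75 mm over its underside) on the stirrer's axis. The stirrer stands upright in the tub, about opposite the white mark: blue square foot 40x40 mm, 30 high, corners cut by 7 mm, with a square wooden handle 22x22 mm above it up to 150 mm. Axes square to foot and handle faces, z up. 200 g. Grip the handle's faces near 128 mm up
- board: Shadow-cut tool board, black on a yellow base, 106x106x24 mm, fixed to the counter; origin: centre of its underside, z up. Three empty cut-outs 16 mm deep (yellow floor at z 8 mm): square 45x45 centred at x 25, y 25, sides along x and y; round of diameter 38 at x -27, y 25; slot 62x22 at x 0, y -30
- square_cutout (a point): Centre of the mouth of the board's square cut-out (45x45 mm, chamfered edge), at the board's top, 24 mm above the counter; axes as the board. It is the only cut-out that the stirrer's foot fits. Between tub and board stand a fixed dark bottle (190 mm high) and jar (160 mm); the window's frame begins close behind, at world x 0.61
- pink_pot: Pink lidded pot, 59 mm wide, 42 high, loose bystander near the tub; origin at the centre of its underside
- coral_pot: Coral pot with white lid, 55 mm wide, 49 high, loose bystander near the tub; origin at the centre of its underside
- masking_tape: Roll of masking tape lying flat, 96 mm across, 25 high, loose bystander; origin at the centre of its underside
- plaster_cast: White plaster lump, 67x73 mm, 36 high, loose bystander left of the board; origin at the centre of its underside
- bead_0: One of four white beads in the tub's channel, each an upright cylinder with rounded edges, diameter 40 mm, 26 mm high, 40 g; origin at its centre
- bead_1: One of four white beads in the tub's channel, each an upright cylinder with rounded edges, diameter 40 mm, 26 mm high, 40 g; origin at its centre
- bead_2: One of four white beads in the tub's channel, each an upright cylinder with rounded edges, diameter 40 mm, 26 mm high, 40 g; origin at its centre
- bead_3: One of four white beads in the tub's channel, each an upright cylinder with rounded edges, diameter 40 mm, 26 mm high, 40 g; origin at its centre

How it is judged:
By the outcome, as a careful person would: the job done as asked, in the order asked, and still so for the second after the job is handed in, with the robot touching nothing.
It also fails if it takes over 64 s, if anything falls off the work surface, if the arm or the gripper's body presses on something with over 40 N, if the wrist force passes 120 N, or if a joint passes its speed limit or range.

## Working session

There is one attempt and no reset: what is moved stays moved. The work goes in short steps, Python scripts to look and compute and a shell command to move; the robot and the scene stay as the last step left them, time stands still between calls to the robot, and variables do not carry over. Pictures are saved under pics/ and viewed, and the job is handed in when it is done.

```bash
mkdir -p pics; ls
python3 - <<'E'
from cell import readout,cams,order
import cv2,numpy as np
s=readout.read_state()
for k,v in s.items(): print(k,v)
for n in ["scene","top","wrist"]:
    c=cams.get_calibration(n); print(n,c)
    cv2.imwrite(f"pics/{n}0.png",cams.get_image(n))
print(readout.read_state()["clock"])
E
```

```text
pics
clock 0.0
qpos [-1.22581739  0.62930794  0.03842861  1.51838079 -0.02701378  0.99628841
 -0.01999456]
qd [-1.44418078e-03 -2.01783438e-03 -4.96651115e-05  1.28875808e-03
  1.20897828e-03  9.83688806e-04  3.57147521e-04]
tau [-1.27002013e-04 -5.63409877e+01  1.22627735e+00 -1.93446922e+01
  1.10530943e-02  1.06726433e-02 -4.03879511e-06]
eef_pos [259.27325977 595.36956592 230.40949104]
tool_rot [-1.56892532  1.56892918 -1.97969581]
force [-0.58889578  0.04304188 -0.40131357]
torque [ 0.0308371   0.02479044 -0.01662441]
width 85.52455522548115
scene {'fx': 540.7413526844487, 'fy': 540.7413526844487, 'cx': 319.4366602693961, 'cy': 235.25819512052996, 'R': array([[ 0.8385962 , -0.54461451, -0.0123065 ],
       [-0.36975328, -0.55246468, -0.74703768],
       [ 0.40004865,  0.63101333, -0.66466778]]), 't': array([-502.16032333,  119.2015515 , 1175.98513386])}
top {'fx': 589.6406542028906, 'fy': 589.6406542028906, 'cx': 319.7705576237406, 'cy': 235.80978998990864, 'R': array([[ 0.00692788, -0.99972287, -0.02249883],
       [-0.99591093, -0.0048713 , -0.09020915],
       [ 0.09007455,  0.02303179, -0.99566868]]), 't': array([-184.26300895,  473.6236712 , 1405.43366182])}
wrist {'fx': 353.3214015565118, 'fy': 353.3214015565118, 'cx': 315.10081657450274, 'cy': 242.31659025765686, 'R': array([[ 0.39877664,  0.91704382, -0.00279575],
       [ 0.88404635, -0.38361362,  0.26702553],
       [ 0.24380162, -0.10895512, -0.9636854 ]]), 't': array([-649.11709807,  -35.07402726,  379.17129631])}
0.15
```

View pics/scene0.png

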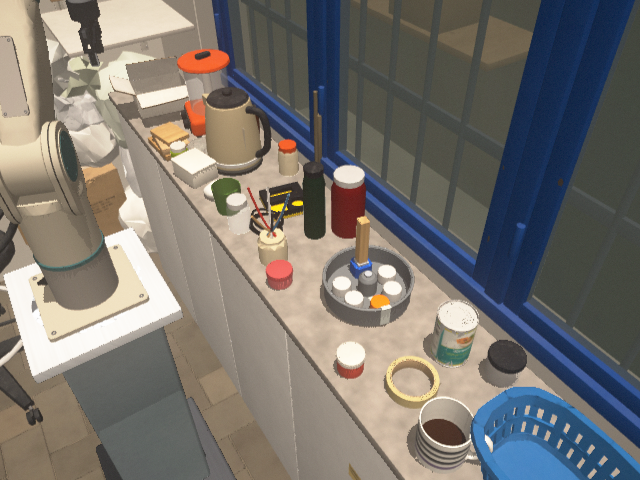

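View pics/top0.png

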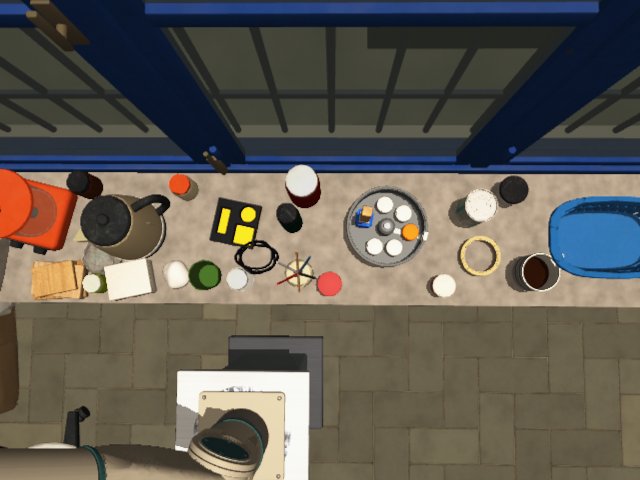

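View pics/wrist0.png

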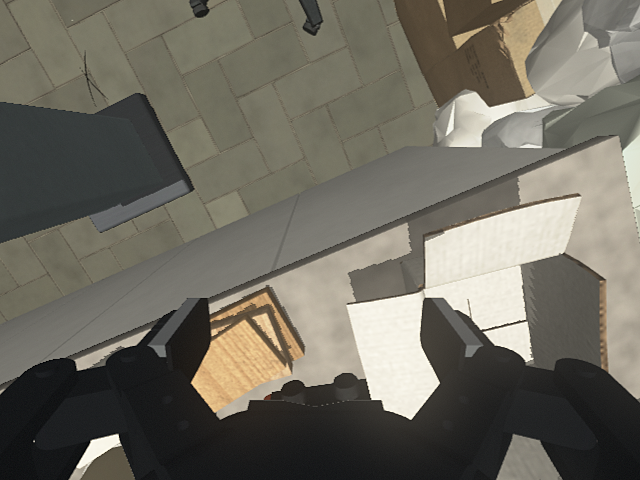

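```bash
cat > h.py <<'E'
import cv2,numpy as np
from cell import readout,cams,order
def ray(c,u,v,z):
    R=np.array(c["R"]);t=np.array(c["t"])
    o=-R.T@t; d=R.T@np.array([(u-c["cx"])/c["fx"],(v-c["cy"])/c["fy"],1])
    return o+d*(z-o[2])/d[2]
def proj(c,X):
    p=np.array(c["R"])@np.array(X,float)+np.array(c["t"]); return c["cx"]+c["fx"]*p[0]/p[2],c["cy"]+c["fy"]*p[1]/p[2]
def tcp():
    s=readout.read_state(); return s
E
python3 - <<'E'
from h import *
im=cv2.imread("pics/top0.png")
cv2.imwrite("pics/top0t.png",cv2.resize(im[170:310,200:360],None,fx=5,fy=5,interpolation=cv2.INTER_CUBIC)[:600])
cv2.imwrite("pics/top0u.png",cv2.resize(im[175:275,330:440],None,fx=6,fy=6,interpolation=cv2.INTER_CUBIC))
E
```

```text
(no output)
```

View pics/top0t.png

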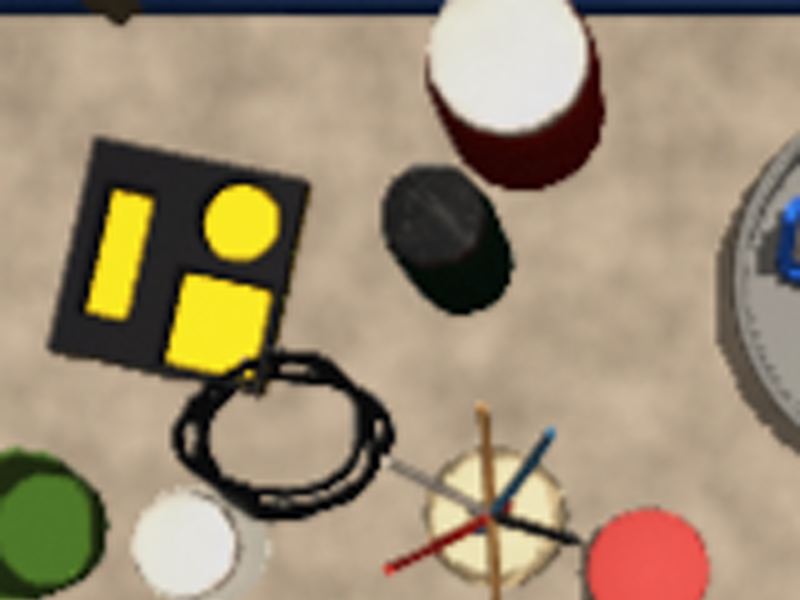

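View pics/top0u.png

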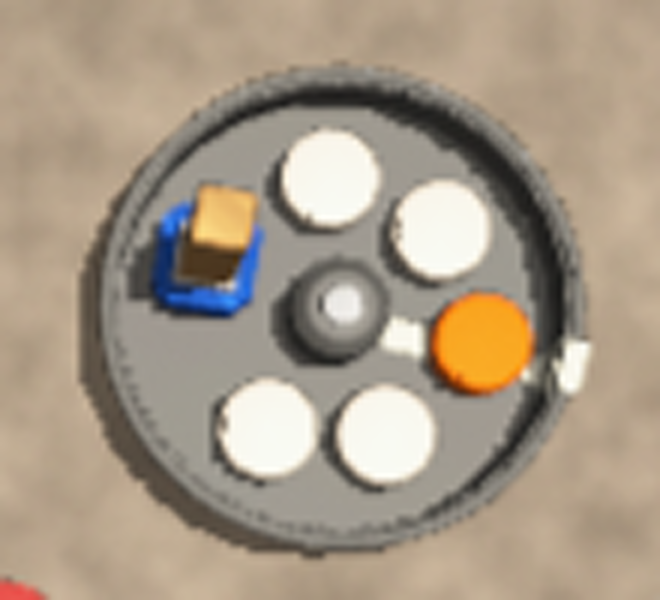

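```bash
python3 - <<'E'
from h import *
im=cv2.imread("pics/top0.png"); c=cams.get_calibration("top")
hsv=cv2.cvtColor(im,cv2.COLOR_BGR2HSV)
def blobs(m,z,name,amin=30,roi=None):
    n,l,s,ce=cv2.connectedComponentsWithStats(m.astype(np.uint8))
    for i in range(1,n):
        if s[i,4]>=amin and (roi is None or (roi[0]<ce[i][0]<roi[1] and roi[2]<ce[i][1]<roi[3])):
            print(name,ce[i].round(1),s[i,4],s[i,2:4],ray(c,*ce[i],z).round(1))
H,S,V=[hsv[...,i].astype(int) for i in range(3)]
roi=(330,450,170,280)
blobs((S<40)&(V>200),38,"white",20,roi)
blobs((H>8)&(H<20)&(S>200)&(V>180),38,"orange",20,roi)
blobs((H>100)&(H<125)&(S>150)&(V>100),30+12,"blue",10,roi)
blobs((H>8)&(H<25)&(S>80)&(V>140),162,"wood",10,(340,380,190,230))
blobs((H>22)&(H<32)&(S>180)&(V>150),8,"yellow",20,(190,280,180,270))
blobs((H<8)&(S>120)&(V>150),42,"pink",20,(300,350,260,310))
E
python3 - <<'E'
from h import *
im=cv2.imread("pics/scene0.png")
cv2.imwrite("pics/s1.png",cv2.resize(im[140:290,190:400],None,fx=3.8,fy=3.8,interpolation=cv2.INTER_CUBIC))
E
```

```text
white [384.7 204.1] 196 [16 16] [ 549.8 -336.6   38. ]
white [403.5 212.7] 198 [16 16] [ 529.4 -381.4   38. ]
white [386.8 225.3] 30 [6 6] [ 498.9 -341.4   38. ]
white [396.7 230.8] 32 [6 7] [ 485.9 -364.9   38. ]
white [425.1 235.6] 34 [5 9] [ 474.6 -432.    38. ]
white [374.6 245.9] 199 [16 16] [ 449.7 -312.3   38. ]
white [394.1 246.8] 199 [16 16] [ 447.7 -358.6   38. ]
orange [409.9 231.7] 194 [17 16] [ 483.8 -396.2   38. ]
blue [358.5 211.9] 15 [5 7] [ 530.2 -274.    42. ]
blue [365.3 222.8] 67 [17 12] [ 504.3 -290.    42. ]
wood [367.  210.7] 99 [11 11] [ 517.2 -287.3  162. ]
yellow [247.9 214.2] 182 [15 15] [528.2  -4.6   8. ]
yellow [223.5 220.7] 208 [13 26] [511.8  55.1   8. ]
yellow [243.  234.4] 312 [21 20] [478.2   6.5   8. ]
pink [329.2 283.5] 469 [25 24] [ 359.8 -205.    42. ]
```

View pics/s1.png

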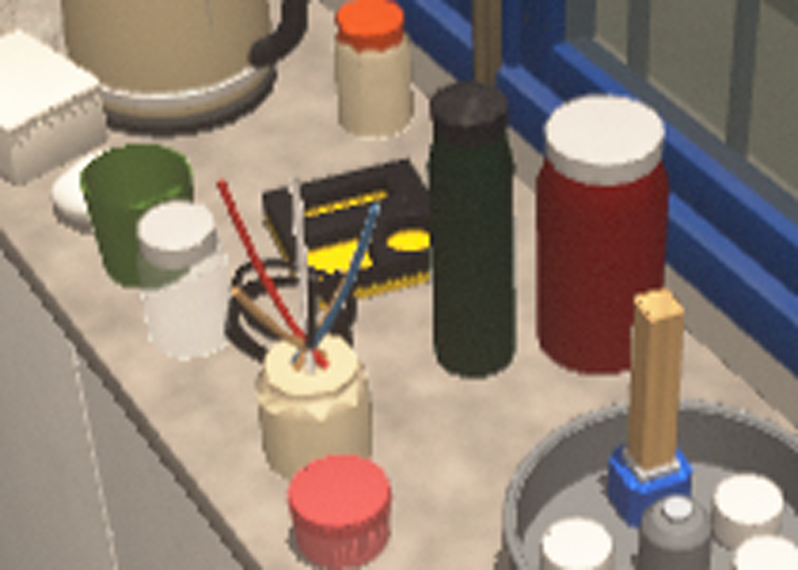

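Run:
```python
from h import *
from scipy.spatial.transform import Rotation as Ro
c=cams.get_calibration("top"); 
print("cam",(-np.array(c["R"]).T@np.array(c["t"])).round())
for n,u,v,z in [("post",386.8,225.3,63),("tubrim",387.1,226.4,50),("markrim",425.1,235.6,57),("markfloor",396.7,230.8,12),
 ("bottletop",287,213,190),("bottlebase",292.5,226,10),("jartop",302,182,160),("jarbase",305,197,10),("kettle",115,225,200),("coral",444,286,49),("tape",480,256,25),
 ("potbrush",299,274,70),("whitejar",237,279,70)]:
    print(n,ray(c,u,v,z).round(1))
s=readout.read_state(); R=Ro.from_euler("xyz",s["tool_rot"]).as_matrix(); print(R.round(3)); 
cr=cv2.imread("pics/top0.png")
# board corners top z24 from crop/5 + (200,170)
for u,v in [(96,138),(308,183),(50,350),(262,392)]: print(ray(c,u/5+200,v/5+170,24).round(1))
for u,v in [(203,185),(257,190),(250,250),(190,243)]: print(ray(c,u/6+330,v/6+175,162).round(1))
```

```text
cam [ 346. -214. 1438.]
post [ 496.2 -339.2   63. ]
tubrim [ 495. -341.   50.]
markrim [ 473.  -429.2   57. ]
markfloor [ 488.5 -367.7   12. ]
bottletop [ 507.8 -115.1  190. ]
bottlebase [ 499.2 -114.6   10. ]
jartop [ 580.5 -144.9  160. ]
jarbase [ 570.8 -144.4   10. ]
kettle [479.3 250.5 200. ]
coral [ 355.7 -473.3   49. ]
tape [ 427.7 -564.1   25. ]
potbrush [ 381.  -135.1   70. ]
whitejar [368.5   8.9  70. ]
[[-0.001  0.399  0.917]
 [-0.001  0.917 -0.399]
 [-1.    -0.001  0.   ]]
[566.4  63.7  24. ]
[544.7 -40.   24. ]
[462.8  83.7  24. ]
[443.  -19.4  24. ]
[ 527.9 -280.4  162. ]
[ 526.1 -300.   162. ]
[ 504.2 -297.4  162. ]
[ 506.6 -275.7  162. ]
```

```bash
python3 -m creep '[[[-0.5,0,0],-0.15,0],[[-1,0,0],-0.3,0],[[-1,0,0],-0.3,0]]'; python3 -m creep '[[[-0.3,-0.5,0.4],0,0],[[-0.6,-1,0.8],0,0],[[-0.6,-1,0.8],0,0]]'; python3 -m creep '[[[0,-0.5,0.5],0,0],[[0,-1,1],0,0]]'
```

```text
clock: 0.45
eef_pos: [261.1, 599.4, 338.9]
tool_rot: [1.383, 1.557, 1.209]
force: [-0.0, 0.7, -0.2]
width: 85.2
clock: 0.75
eef_pos: [322.3, 481.3, 392.0]
tool_rot: [-0.431, 1.57, -0.607]
force: [0.7, 0.5, 0.1]
width: 85.5
clock: 0.95
eef_pos: [378.8, 400.3, 391.8]
tool_rot: [1.118, 1.569, 0.944]
force: [1.2, -0.4, 0.1]
width: 85.4
```

```bash
for i in 1 2 3; do python3 -m creep '[[[0,-0.5,0.12],0,0],[[0,-1,0.25],0,0]]' | sed -n 1,2p; done;  python3 -m creep '[[[0,-0.5,0.12],0,0],[[0,-1,0.25],0,0]]' | sed -n 1,2p; python3 -m creep '[[[0,-0.5,0.12],0,0],[[0,-1,0.25],0,0]]' | sed -n 1,2p; python3 -m creep '[[[0.2,-0.5,0.12],0,0],[[0.5,-1,0.25],0,0]]' | sed -n 1,2p;python3 -m creep '[[[0.2,-0.3,0.1],0,0],[[0.2,-0.6,0.2],0,0],[[0.2,-0.6,0.2],0,0],[[0.2,-0.6,0.2],0,0],[[0.2,-0.6,0.2],0,0]]'
python3 - <<'E'
from h import *
s=readout.read_state(); print(s["eef_pos"],s["tool_rot"],s["qpos"])
np.save("pics/wc1.npy",cams.get_calibration("wrist"),allow_pickle=True)
cv2.imwrite("pics/w1.png",cams.get_image("wrist"))
E
```

```text
clock: 1.15
eef_pos: [385.6, 299.6, 390.8]
clock: 1.35
eef_pos: [391.7, 199.9, 391.1]
clock: 1.55
eef_pos: [398.6, 100.3, 391.3]
clock: 1.75
eef_pos: [405.5, 0.6, 391.3]
clock: 1.95
eef_pos: [412.5, -99.1, 391.4]
clock: 2.15
eef_pos: [419.6, -189.7, 349.0]
clock: 2.65
eef_pos: [428.4, -248.4, 328.5]
tool_rot: [1.747, 1.57, 1.573]
force: [-0.3, -0.2, -0.4]
width: 85.2
[ 428.43153153 -248.44795871  328.54405784] [1.74673292 1.56979248 1.5727887 ] [ 0.13058311  0.32147419  0.45903011  1.80824196 -0.16312223  1.04956088
  2.04776199]
```

View pics/w1.png

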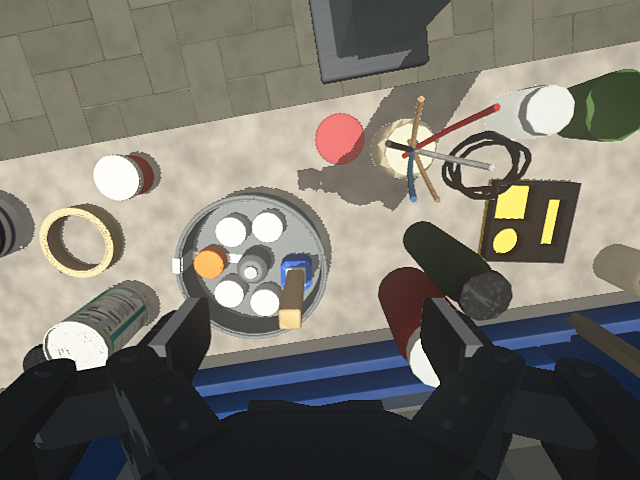

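Run:
```python
from h import *
c=np.load("pics/wc1.npy",allow_pickle=True).item()
im=cv2.imread("pics/w1.png"); hsv=cv2.cvtColor(im,cv2.COLOR_BGR2HSV)
H,S,V=[hsv[...,i].astype(int) for i in range(3)]
def blobs(m,z,name,amin=30,roi=None):
    n,l,s,ce=cv2.connectedComponentsWithStats(m.astype(np.uint8))
    for i in range(1,n):
        if s[i,4]>=amin and (roi is None or (roi[0]<ce[i][0]<roi[1] and roi[2]<ce[i][1]<roi[3])):
            print(name,ce[i].round(1),s[i,4],s[i,2:4],ray(c,*ce[i],z).round(1))
roi=(165,340,180,345)
blobs((S<40)&(V>200),38,"white",60,roi)
blobs((H>8)&(H<20)&(S>200)&(V>180),38,"orange",20,roi)
m=(H>22)&(H<32)&(S>150)&(V>120)
blobs(m,8,"yellow",60,(470,600,170,270))
for u,v in [(250,262)]: print("post?",ray(c,u,v,63).round(1))
print("mark rim",ray(c,177,265.5,57))
o=cv2.resize(im[190:340,170:340],None,fx=4,fy=4,interpolation=cv2.INTER_CUBIC); cv2.imwrite("pics/w1a.png",o)
o=cv2.resize(im[130:280,430:600],None,fx=4,fy=4,interpolation=cv2.INTER_CUBIC); cv2.imwrite("pics/w1b.png",o)
```

```text
white [207.7 208. ] 36534 [485 300] [ 413.5 -380.5   38. ]
white [266.8 227.2] 719 [31 30] [ 449.9 -313.5   38. ]
white [230.2 231.8] 713 [31 30] [ 447.7 -360.2   38. ]
white [234.5 257.6] 93 [13 10] [ 482.  -362.7   38. ]
white [249.8 272.7] 121 [13 12] [ 505.5 -348.    38. ]
white [228.5 293.6] 611 [30 27] [ 529.5 -382.2   38. ]
white [264.3 302.4] 607 [29 26] [ 550.1 -338.3   38. ]
white [319.  332.3] 68 [13 11] [ 606.5 -273.8   38. ]
white [226.8 344.6] 360 [40 28] [ 603.3 -402.6   38. ]
white [288.9 336.9] 241 [27 16] [ 606.4 -315.8   38. ]
white [256.9 343.2] 136 [24 11] [ 608.3 -361.2   38. ]
post? [ 483.8 -338.2   63. ]
mark rim [ 474.47601143 -429.76195221   57.        ]
```

View pics/w1a.png

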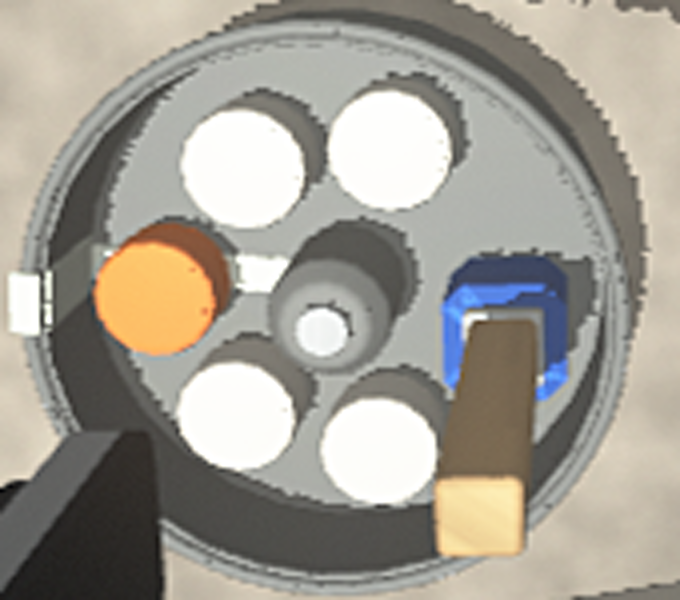

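View pics/w1b.png

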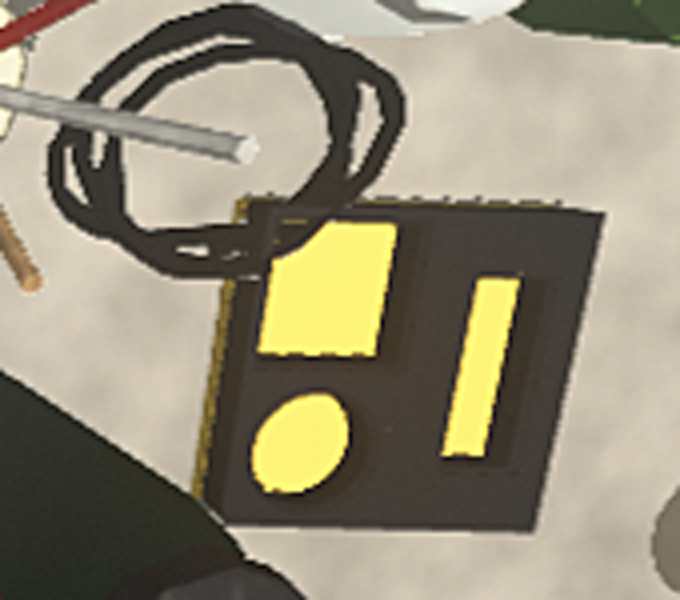

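Run:
```python
from h import *
from scipy.spatial.transform import Rotation as Ro
c=np.load("pics/wc1.npy",allow_pickle=True).item()
P=[ray(c,u/4+170,v/4+190,162) for u,v in [(440,478),(523,476),(523,553),(438,556)]]
P=np.array(P); print(P.round(1), P.mean(0).round(1))
for a,b in [(0,1),(3,2),(0,3),(1,2)]:
    d=P[b]-P[a]; print(np.linalg.norm(d).round(1),np.degrees(np.arctan2(d[1],d[0])).round(1))
# foot top edges
for u,v in [(455,292),(445,310),(557,290),(568,310)]: print("foot",ray(c,u/4+170,v/4+190,42).round(1))
s=readout.read_state(); R=Ro.from_euler("xyz",s["tool_rot"]).as_matrix(); print(R.round(3)); print(s["eef_pos"],s["clock"])
p=np.array([517,-287.5]); 
print("tool delta to handle centre", (R.T@(np.array([517,-287.5,0])-[s["eef_pos"][0],s["eef_pos"][1],0])).round(1))
for n,p in [("post",(322/4+170,330/4+190,63)),]: print(n,ray(c,*p).round(1))
for u,v,z in [(270,222,24),(396,222,24),(262,355,8),(377,355,8),(245,200,24),(603,212,24),(533,530,24),(205,528,24)]: print(ray(c,u/4+430,v/4+130,z).round(1))
```

```text
[[ 506.  -295.8  162. ]
 [ 508.9 -276.1  162. ]
 [ 529.1 -279.9  162. ]
 [ 526.3 -300.4  162. ]] [ 517.6 -288.1  162. ]
19.9 81.6
20.7 82.3
20.8 -12.8
20.5 -10.6
foot [ 498.9 -301.2   42. ]
foot [ 504.3 -305.5   42. ]
foot [ 503.8 -268.9   42. ]
foot [ 511.1 -266.6   42. ]
[[ 0.     0.173  0.985]
 [ 0.001  0.985 -0.173]
 [-1.     0.001  0.   ]]
[ 428.52834502 -248.3184681   328.6948197 ] 2.7
tool delta to handle centre [ -0.  -23.3  93.9]
post [ 497.2 -340.6   63. ]
[450.2 -19.2  24. ]
[457.   19.8  24. ]
[497.4 -15.6   8. ]
[504.   22.2   8. ]
[442.  -26.6  24. ]
[465.1  83.8  24. ]
[568.3  63.5  24. ]
[548.7 -44.2  24. ]
```

```bash
python3 -m creep '[[[0.1,-0.12,0.5],0,0],[[0.4,-0.234,0.943],0,0],[[0.8,-0.234,0.943],0,0],[[0.8,-0.234,0.943],0,0]]';  python3 -m creep '[[[0,0,0],0,0],[[0,0,0],0,0]]'
python3 - <<'E'
from h import *
s=readout.read_state(); print(s["eef_pos"],s["tool_rot"],s["qpos"])
np.save("pics/wc2.npy",cams.get_calibration("wrist"),allow_pickle=True)
im=cams.get_image("wrist");cv2.imwrite("pics/w2.png",im)
E
```

```text
clock: 3.1
eef_pos: [515.6, -285.6, 243.3]
tool_rot: [2.779, 1.56, 2.607]
force: [-1.3, 0.9, -0.1]
width: 85.6
clock: 3.3
eef_pos: [517.6, -289.3, 250.9]
tool_rot: [-0.241, 1.568, -0.416]
force: [-0.4, -0.1, 1.1]
width: 85.4
[ 517.62077152 -289.27002479  250.92449331] [-0.24120994  1.56759962 -0.416066  ] [ 0.20017061  0.55224484  0.41614609  1.6704214  -0.26041945  0.97078439
  2.10464193]
```

View pics/w2.png

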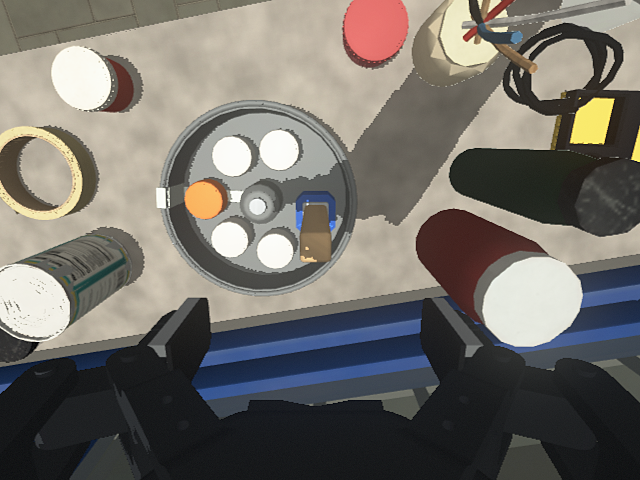

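Run:
```python
from h import *
c=np.load("pics/wc2.npy",allow_pickle=True).item()
im=cv2.imread("pics/w2.png");hsv=cv2.cvtColor(im,cv2.COLOR_BGR2HSV)
m=cv2.inRange(hsv,(8,80,150),(25,255,255)); m[:230]=0;m[270:]=0;m[:,:295]=0;m[:,340:]=0
k=cv2.findContours(m,0,2)[0]; k=max(k,key=cv2.contourArea); r=cv2.minAreaRect(k); print(r)
print(ray(c,*r[0],162))
B=np.array([ray(c,*p,162) for p in cv2.boxPoints(r)]); print(B.round(1))
for i in range(4):
    d=B[(i+1)%4]-B[i]; print(np.linalg.norm(d).round(1),np.degrees(np.arctan2(d[1],d[0])).round(1))
```

```text
((308.0, 258.0), (6.0, 16.0), 90.0)
[ 524.50854764 -295.23338761  162.        ]
[[ 521.4 -300.3  162. ]
 [ 523.3 -289.4  162. ]
 [ 527.6 -290.2  162. ]
 [ 525.7 -301.1  162. ]]
11.0 80.0
4.3 -9.9
11.0 -100.0
4.3 169.4
```

Run:
```python
from h import *
im=cv2.imread("pics/w2.png");cv2.imwrite("pics/w2a.png",cv2.resize(im[180:280,270:370],None,fx=6,fy=6,interpolation=cv2.INTER_CUBIC))
```

```text
(no output)
```

View pics/w2a.png

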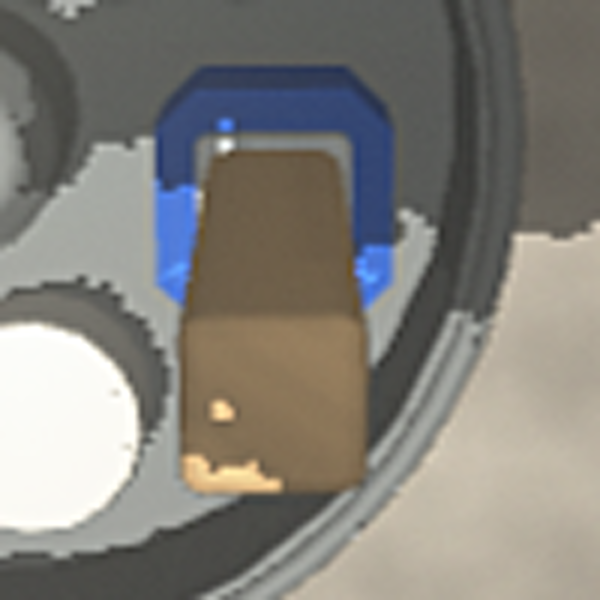

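```bash
python3 - <<'E'
from h import *
c=np.load("pics/wc2.npy",allow_pickle=True).item()
print(ray(c,315.75,247.1,162), ray(c,274/6+270,66/6+180,42))
E
python3 -m creep '[[[0.4,0,0],0,0],[[0.8,0,0],0,0],[[1,0,0],0,0]]'
python3 -m creep '[[[0.27,0,0],0,0],[[0.27,0,0],0,0],[[0.27,0,0],0,0]]'
```

```text
[ 517.72994835 -288.62928028  162.        ] [ 495.42971218 -284.78556031   42.        ]
clock: 3.65
eef_pos: [516.6, -288.3, 148.1]
tool_rot: [1.843, 1.57, 1.669]
force: [-0.4, 0.1, 0.3]
width: 85.7
clock: 3.95
eef_pos: [517.8, -289.6, 123.3]
tool_rot: [-0.256, 1.569, -0.431]
force: [-0.7, -0.0, 0.5]
width: 85.7
```

```bash
python3 -m creep '[[[0,0,0],0,1],[[0,0,0],0,1],[[0,0,0],0,1],[[0,0,0],0,1],[[0,0,0],0,1],[[0,0,0],0,1],[[0,0,0],0,1],[[0,0,0],0,1]]'
```

```text
clock: 4.75
eef_pos: [517.5, -289.5, 122.2]
tool_rot: [-0.268, 1.57, -0.444]
force: [0.1, 0.0, 6.0]
width: 21.0
```

```bash
cat > tab.py <<'E'
import sys,numpy as np
# ty0 tz0 (mm, tool axes rel. centre), psi start, step, n, r
ty0,tz0,p,st,n,r=map(float,sys.argv[1:])
print(",".join("[[0,%.2f,%.2f],0,1]"%((r*np.sin(np.radians(p-st*k))-ty0)/100,(r*np.cos(np.radians(p-st*k))-tz0)/100) for k in range(1,int(n)+1)))
q=np.radians(p-st*n); print("end",r*np.sin(q),r*np.cos(q))
E
python3 tab.py 54 12.3 77 8 14 53
```

```text
[[0,-0.05,0.07],0,1],[[0,-0.08,0.13],0,1],[[0,-0.12,0.20],0,1],[[0,-0.17,0.25],0,1],[[0,-0.22,0.30],0,1],[[0,-0.28,0.34],0,1],[[0,-0.35,0.37],0,1],[[0,-0.42,0.39],0,1],[[0,-0.49,0.40],0,1],[[0,-0.57,0.41],0,1],[[0,-0.64,0.40],0,1],[[0,-0.71,0.38],0,1],[[0,-0.78,0.35],0,1],[[0,-0.84,0.31],0,1]
end -30.39955112660544 43.41505834731657
```

```bash
python3 -m creep '[[[-0.02,0,0],0,1],[[-0.02,-0.05,0.07],0,1],[[-0.02,-0.08,0.13],0,1],[[-0.02,-0.12,0.20],0,1],[[-0.02,-0.17,0.25],0,1],[[-0.02,-0.22,0.30],0,1],[[-0.02,-0.28,0.34],0,1],[[-0.02,-0.35,0.37],0,1],[[-0.02,-0.42,0.39],0,1],[[-0.02,-0.49,0.40],0,1]]'
python3 - <<'E'
from h import *
s=readout.read_state(); print(s["eef_pos"],s["tool_rot"],s["qpos"])
np.save("pics/wc3.npy",cams.get_calibration("wrist"),allow_pickle=True)
im=cams.get_image("wrist");cv2.imwrite("pics/w3.png",im)
im=cams.get_image("top");cv2.imwrite("pics/t3.png",cv2.resize(im[175:275,330:440],None,fx=5,fy=5))
E
```

```text
clock: 5.75
eef_pos: [547.9, -345.1, 123.6]
tool_rot: [-3.018, 1.571, 3.09]
force: [-0.4, 1.1, -3.6]
width: 21.5
[ 547.88922866 -345.12095449  123.56739395] [-3.01807178  1.57070425  3.08971816] [ 0.31964718  0.77378355  0.34324296  1.62708982 -0.33421953  0.79926338
  2.20287993]
```

View pics/w3.png

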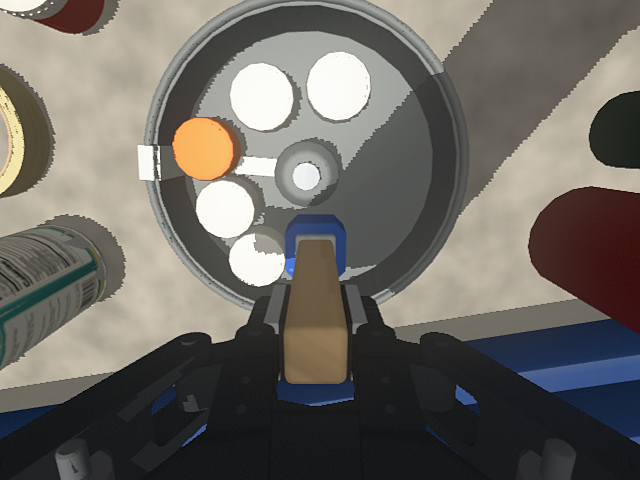

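View pics/t3.png

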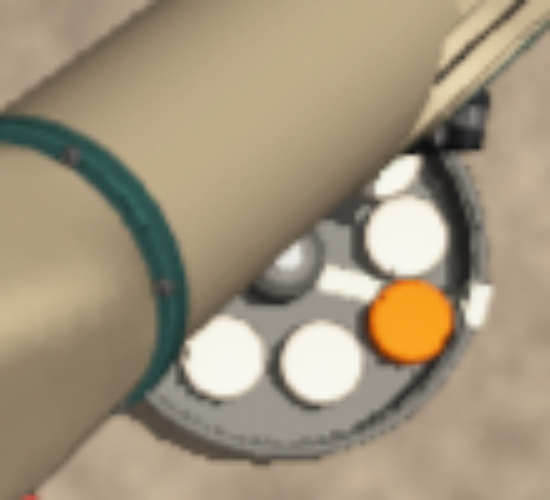

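```bash
python3 tab.py 4.95 52.4 5.4 8 14 53; python3 tab.py -50.6 -15.5 -106.6 8 12 53
```

```text
[[0,-0.07,0.01],0,1],[[0,-0.15,-0.00],0,1],[[0,-0.22,-0.02],0,1],[[0,-0.29,-0.05],0,1],[[0,-0.35,-0.09],0,1],[[0,-0.41,-0.13],0,1],[[0,-0.46,-0.19],0,1],[[0,-0.50,-0.25],0,1],[[0,-0.54,-0.31],0,1],[[0,-0.56,-0.38],0,1],[[0,-0.58,-0.46],0,1],[[0,-0.58,-0.53],0,1],[[0,-0.57,-0.60],0,1],[[0,-0.56,-0.68],0,1]
end -50.79109644665206 -15.141483472463593
[[0,0.02,-0.07],0,1],[[0,0.06,-0.13],0,1],[[0,0.10,-0.19],0,1],[[0,0.16,-0.24],0,1],[[0,0.21,-0.29],0,1],[[0,0.28,-0.32],0,1],[[0,0.35,-0.35],0,1],[[0,0.42,-0.37],0,1],[[0,0.49,-0.37],0,1],[[0,0.57,-0.37],0,1],[[0,0.64,-0.36],0,1],[[0,0.71,-0.33],0,1]
end 20.367652100969586 -48.930141506987994
```

```bash
python3 -m creep '[[[0,-0.07,0.01],0,1],[[0,-0.15,0],0,1],[[0,-0.22,-0.02],0,1],[[0,-0.29,-0.05],0,1],[[0,-0.35,-0.09],0,1],[[0,-0.41,-0.13],0,1],[[0,-0.46,-0.19],0,1],[[0,-0.50,-0.25],0,1],[[0,-0.54,-0.31],0,1],[[0,-0.56,-0.38],0,1],[[0,-0.58,-0.46],0,1],[[0,-0.58,-0.53],0,1],[[0,-0.57,-0.60],0,1],[[0,-0.56,-0.68],0,1]]'
cat > look.py <<'E'
import sys
from h import *
n=sys.argv[1]
s=readout.read_state(); print(s["clock"],s["eef_pos"].round(1) if hasattr(s["eef_pos"],"round") else s["eef_pos"],s["qpos"])
np.save(f"pics/wc{n}.npy",cams.get_calibration("wrist"),allow_pickle=True)
im=cams.get_image("wrist");cv2.imwrite(f"pics/w{n}.png",im)
E
python3 look.py 4
```

```text
clock: 7.25
eef_pos: [471.5, -387.4, 123.8]
tool_rot: [-0.05, 1.569, -0.224]
force: [2.0, -0.7, -2.0]
width: 21.4
7.25 [ 471.5 -387.4  123.8] [ 0.44244265  0.72524639  0.32733911  1.73850297 -0.32629069  0.73045068
  2.33386337]
```

View pics/w4.png

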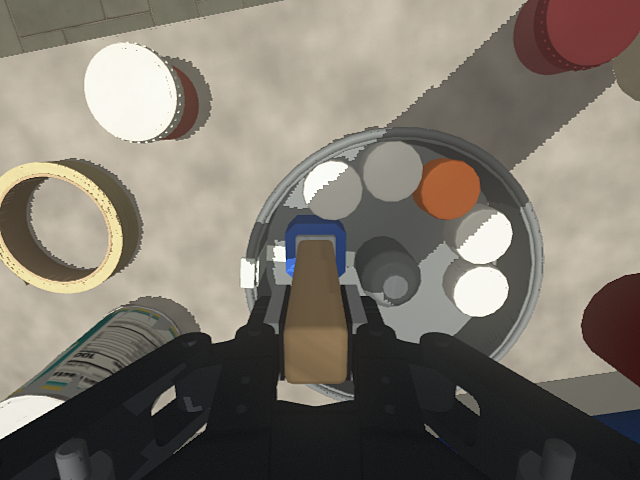

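```bash
python3 -m creep '[[[0,0.02,-0.07],0,1],[[0,0.06,-0.13],0,1],[[0,0.10,-0.19],0,1],[[0,0.16,-0.24],0,1],[[0,0.21,-0.29],0,1],[[0,0.28,-0.32],0,1],[[0,0.35,-0.35],0,1],[[0,0.42,-0.37],0,1],[[0,0.49,-0.37],0,1],[[0,0.57,-0.37],0,1],[[0,0.64,-0.36],0,1],[[0,0.71,-0.33],0,1]]'; python3 look.py 5;python3 tab.py 20.4 -48.9 -202.6 8 13 53
```

```text
clock: 8.5
eef_pos: [451.3, -311.7, 123.6]
tool_rot: [-1.526, 1.57, -1.701]
force: [0.0, -2.1, -2.7]
width: 21.2
8.5 [ 451.3 -311.7  123.6] [ 0.33978073  0.65600858  0.32844453  1.91036993 -0.34020277  0.62917446
  2.27768434]
[[0,0.07,0.03],0,1],[[0,0.13,0.07],0,1],[[0,0.18,0.12],0,1],[[0,0.23,0.18],0,1],[[0,0.27,0.25],0,1],[[0,0.30,0.31],0,1],[[0,0.32,0.38],0,1],[[0,0.33,0.46],0,1],[[0,0.32,0.53],0,1],[[0,0.31,0.60],0,1],[[0,0.29,0.68],0,1],[[0,0.26,0.74],0,1],[[0,0.22,0.80],0,1]
end 42.54932618512907 31.599918373177637
```

View pics/w5.png

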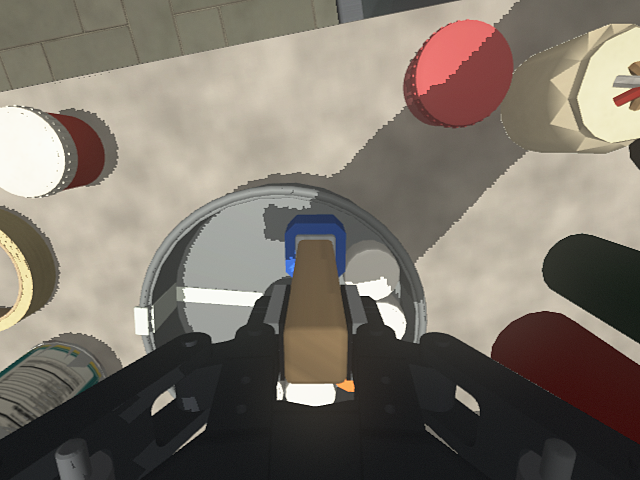

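```bash
python3 -m creep '[[[0,0.07,0.03],0,1],[[0,0.13,0.07],0,1],[[0,0.18,0.12],0,1],[[0,0.23,0.18],0,1],[[0,0.27,0.25],0,1],[[0,0.30,0.31],0,1],[[0,0.32,0.38],0,1],[[0,0.33,0.46],0,1],[[0,0.32,0.53],0,1],[[0,0.31,0.60],0,1],[[0,0.29,0.68],0,1],[[0,0.29,0.68],0,1]]'; python3 look.py 6;python3 - <<'E'
from h import *
im=cams.get_image("top");cv2.imwrite("pics/t6.png",im);cv2.imwrite("pics/t6a.png",cv2.resize(im[175:275,330:440],None,fx=5,fy=5))
E
```

```text
clock: 9.75
eef_pos: [524.7, -296.3, 123.6]
tool_rot: [-0.465, 1.569, -0.64]
force: [1.0, 0.3, -2.5]
width: 21.4
9.75 [ 524.7 -296.3  123.6] [ 0.25531367  0.71865055  0.34487875  1.76196592 -0.34452353  0.71845734
  2.17828577]
```

View pics/w6.png

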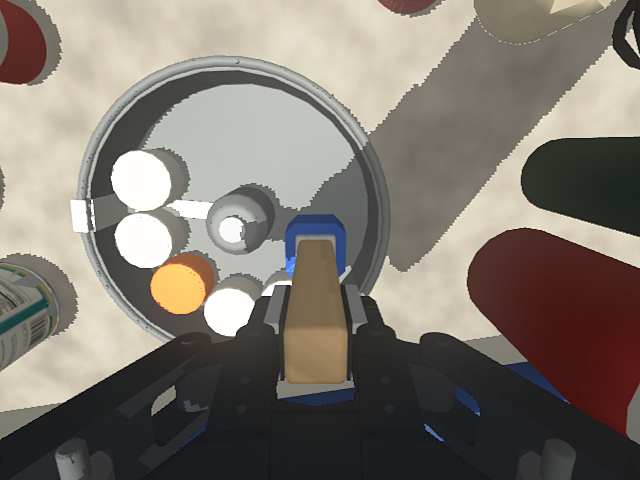

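View pics/t6a.png

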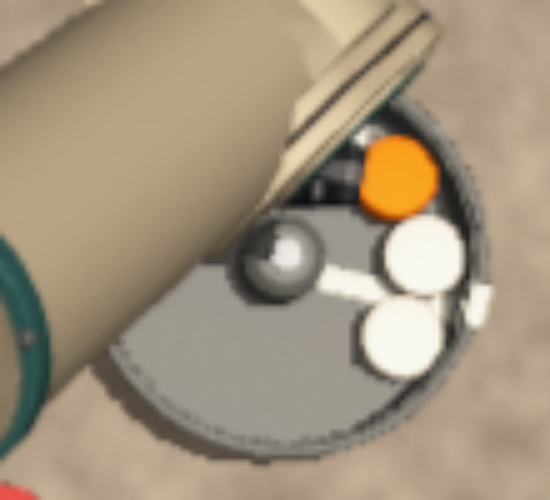

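```bash
cat > tr.py <<'E'
import sys
from h import *
n=sys.argv[1]
c=np.load(f"pics/wc{n}.npy",allow_pickle=True).item()
im=cv2.imread(f"pics/w{n}.png");hsv=cv2.cvtColor(im,cv2.COLOR_BGR2HSV)
m=cv2.inRange(hsv,(8,190,190),(20,255,255))
k=max(cv2.findContours(m,0,1)[0],key=cv2.contourArea); (u,v),r=cv2.minEnclosingCircle(k)
p=ray(c,u,v,38)[:2]; d=p-[496,-340.5]
print("tracer px",u,v,r,p.round(1),"r",np.hypot(*d).round(1),"ang",np.degrees(np.arctan2(d[1],d[0])).round(1))
E
python3 tr.py 6; python3 tab.py 49.4 19.1 -290.6 6 8 53
```

```text
[[0,-0.02,0.05],0,1],[[0,-0.05,0.09],0,1],[[0,-0.08,0.14],0,1],[[0,-0.12,0.18],0,1],[[0,-0.16,0.22],0,1],[[0,-0.20,0.25],0,1],[[0,-0.25,0.28],0,1],[[0,-0.30,0.30],0,1]
end 19.33846956989385 49.345958240714Traceback (most recent call last):
  File "tr.py", line 7, in <module>
    k=max(cv2.findContours(m,0,1)[0],key=cv2.contourArea); (u,v),r=cv2.minEnclosingCircle(k)
ValueError: max() iterable argument is empty
```

```bash
python3 -c "
import cv2;im=cv2.imread('pics/w6.png');print(cv2.cvtColor(im,cv2.COLOR_BGR2HSV)[280:290:3,170:190:6])"; sed -i 's/(8,190,190),(20,255,255)/(8,150,100),(20,255,255)/' tr.py; python3 tr.py 6
```

```text
[[[ 20 145 254]
  [ 20 144 254]
  [ 21 142 254]
  [ 20 142 254]]

 [[ 20 144 254]
  [ 20 144 254]
  [ 20 143 254]
  [ 21 142 254]]

 [[ 20 146 254]
  [ 20 144 254]
  [ 20 143 254]
  [ 20 142 254]]

 [[ 20 146 254]
  [ 20 146 254]
  [ 20 144 254]
  [ 20 144 254]]]
tracer px 179.5263214111328 284.4912414550781 29.530784606933594 [ 534.  -393.2] r 65.0 ang -54.2
```

```bash
python3 -m creep '[[[0,-0.02,0.05],0,1],[[0,-0.05,0.09],0,1],[[0,-0.08,0.14],0,1],[[0,-0.12,0.18],0,1],[[0,-0.16,0.22],0,1],[[0,-0.20,0.25],0,1],[[0,-0.25,0.28],0,1],[[0,-0.25,0.28],0,1],[[0,-0.25,0.28],0,1]]'; python3 look.py 7;sed -i 's/(8,150,100),(20,255,255)/(10,130,100),(22,255,255)/' tr.py; python3 tr.py 7
```

```text
clock: 10.75
eef_pos: [546.4, -325.3, 123.6]
tool_rot: [-0.878, 1.57, -1.054]
force: [-0.7, -0.1, -2.3]
width: 21.3
10.75 [ 546.4 -325.3  123.6] [ 0.28829007  0.75961067  0.3469224   1.66272747 -0.33944815  0.77865169
  2.18595521]
tracer px 178.0 190.5 34.340309143066406 [ 492.6 -405.2] r 64.8 ang -93.0
```

View pics/w7.png

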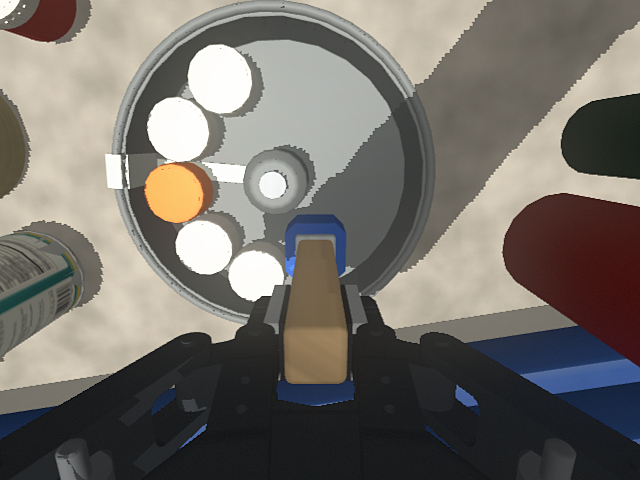

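```bash
python3 -m creep '[[[0,-0.03,0.01],0,1],[[0,-0.06,0.02],0,1],[[0,-0.085,0.03],0,1],[[0,-0.105,0.04],0,1],[[0,-0.105,0.04],0,1],[[0,-0.105,0.04],0,1]]'; python3 look.py 8; python3 tr.py 8
```

```text
clock: 11.4
eef_pos: [548.5, -336.1, 123.6]
tool_rot: [-1.205, 1.57, -1.38]
force: [-0.7, -0.6, -2.0]
width: 20.8
11.4 [ 548.5 -336.1  123.6] [ 0.30394189  0.76877754  0.34636383  1.64035524 -0.33773709  0.79186141
  2.1950271 ]
tracer px 190.58824157714844 170.2941131591797 34.27180480957031 [ 483.6 -404.6] r 65.3 ang -100.9
```

View pics/w8.png

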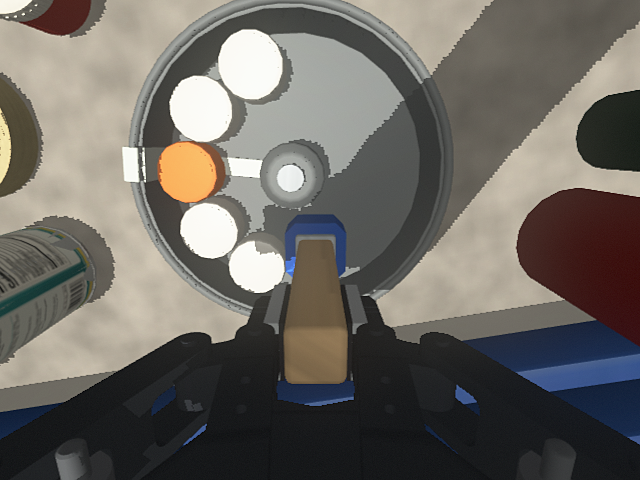

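```bash
python3 -m creep '[[[0,-0.02,0],0,1],[[0,-0.04,0],0,1],[[0,-0.04,0],0,1],[[0,-0.04,0],0,1]]'; python3 look.py 9; python3 tr.py 9
```

```text
clock: 11.85
eef_pos: [547.7, -340.1, 123.6]
tool_rot: [-1.226, 1.57, -1.401]
force: [0.3, -0.0, -1.5]
width: 21.5
11.85 [ 547.7 -340.1  123.6] [ 0.31049752  0.77048173  0.34603632  1.63596942 -0.3371314   0.7943681
  2.19981625]
tracer px 196.54794311523438 163.41917419433594 34.300376892089844 [ 479.4 -403.7] r 65.4 ang -104.7
```

View pics/w9.png

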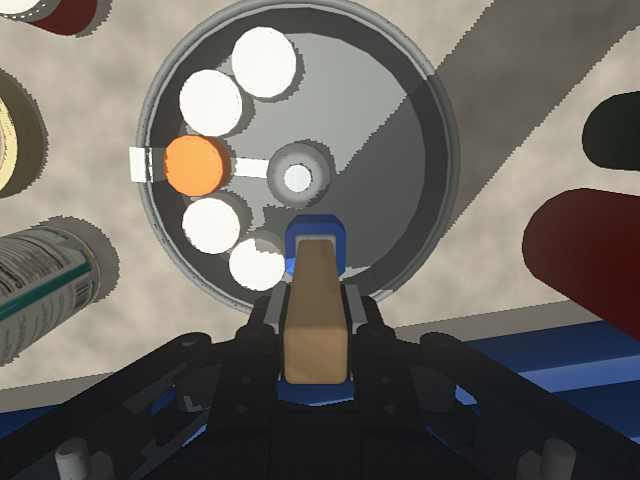

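```bash
python3 -m creep '[[[0,0.05,0],0,1],[[-0.2,0.05,0],0,1],[[-0.5,0.05,-0.05],0,1],[[-1,0.05,-0.1],0,1]]'; python3 -m creep '[[[-0.5,0,-0.2],0,1],[[-1,0,-0.4],0,1],[[-1,0,-0.6],0,1]]';  python3 -m creep '[[[-0.1,0.4,-0.1],0,1],[[-0.1,0.8,-0.3],0,1],[[-0.1,1,-0.3],0,1]]'; python3 -m creep '[[[0,0.4,-0.1],0,1],[[0,0.8,-0.3],0,1],[[0,1,-0.3],0,1]]'; python3 -m creep '[[[0,0.3,0],0,1],[[0,0.5,0],0,1],[[0,0.5,0],0,1],[[0,0.5,0],0,1]]'; python3 look.py 10
python3 - <<'E'
from h import *
im=cams.get_image("top");cv2.imwrite("pics/t10.png",im);cv2.imwrite("pics/t10a.png",cv2.resize(im[170:290,200:440],None,fx=3,fy=3))
E
```

```text
clock: 12.3
eef_pos: [537.2, -331.0, 221.4]
tool_rot: [2.743, 1.564, 2.568]
force: [0.9, -0.1, -2.1]
width: 22.0
clock: 12.6
eef_pos: [481.9, -324.5, 329.4]
tool_rot: [-0.375, 1.559, -0.549]
force: [1.2, -1.0, -3.3]
width: 21.4
clock: 12.9
eef_pos: [465.6, -214.7, 333.6]
tool_rot: [2.024, 1.567, 1.851]
force: [0.2, 1.0, -2.6]
width: 21.2
clock: 13.2
eef_pos: [453.2, -110.8, 333.1]
tool_rot: [2.355, 1.567, 2.183]
force: [-0.6, -0.3, -3.9]
width: 20.9
clock: 13.6
eef_pos: [464.0, -65.9, 333.4]
tool_rot: [-1.433, 1.57, -1.607]
force: [-0.3, 0.6, -2.6]
width: 21.2
13.6 [464.  -65.9 333.4] [-0.23200889  0.26551812  0.4042102   1.86163511 -0.11971356  1.03806333
  1.61723959]
```

View pics/w10.png

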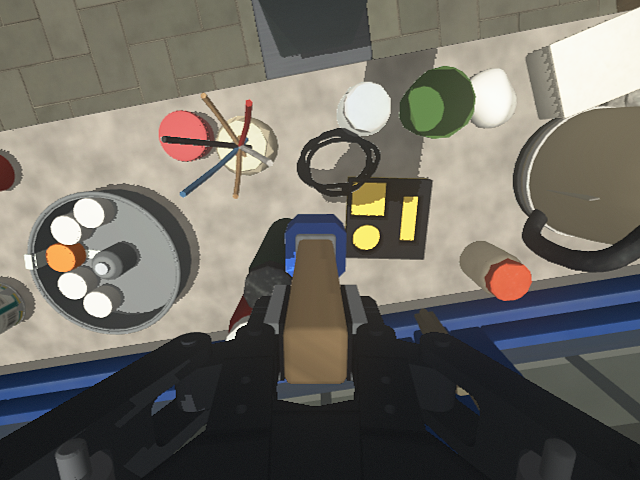

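View pics/t10a.png

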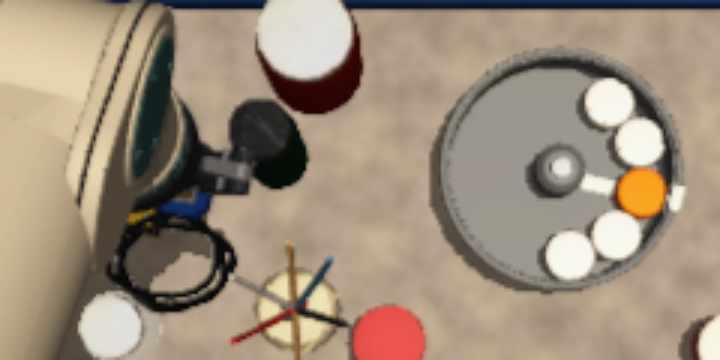

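Run:
```python
from h import *
im=cv2.imread("pics/w10.png");cv2.imwrite("pics/w10a.png",cv2.resize(im[120:270,290:450],None,fx=4.9,fy=4,interpolation=cv2.INTER_CUBIC)) if 0 else cv2.imwrite("pics/w10a.png",cv2.resize(im[160:270,330:450],None,fx=5,fy=5,interpolation=cv2.INTER_CUBIC))
```

```text
(no output)
```

View pics/w10a.png

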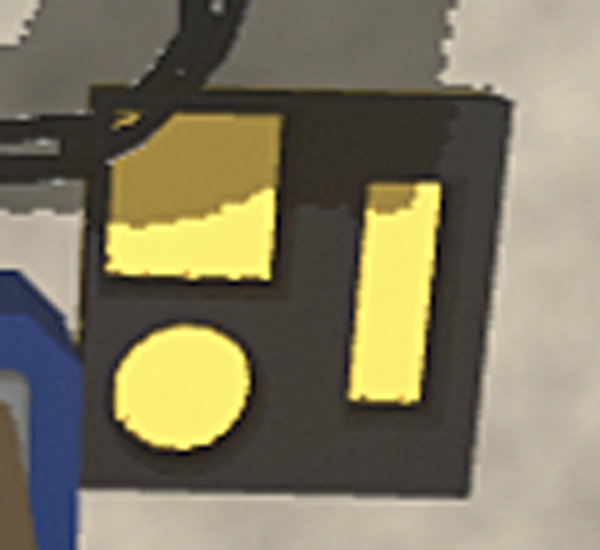

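```bash
cat > bd.py <<'E'
import sys
from h import *
n=sys.argv[1]; x0,x1,y0,y1=map(int,sys.argv[2:6])
c=np.load(f"pics/wc{n}.npy",allow_pickle=True).item()
im=cv2.imread(f"pics/w{n}.png");hsv=cv2.cvtColor(im,cv2.COLOR_BGR2HSV)
m=cv2.inRange(hsv,(18,110,90),(33,255,255)); M=np.zeros_like(m); M[y0:y1,x0:x1]=m[y0:y1,x0:x1]
L,l,s,ce=cv2.connectedComponentsWithStats(M)
for i in range(1,L):
    if s[i,4]<150: continue
    x,y,w,h=s[i,:4]; B=(l==i)
    print("blob",s[i],ce[i].round(1),ray(c,*ce[i],8).round(1))
    def fit(pts,z):
        W=np.array([ray(c,u,v,z)[:2] for u,v in pts]); 
        vx,vy,px,py=cv2.fitLine(W.astype(np.float32),cv2.DIST_HUBER,0,.01,.01).ravel()
        a=np.degrees(np.arctan2(vy,vx))%180; return a,(px,py)
    rows=range(y+int(.3*h),y+int(.85*h)); cols=range(x+int(.3*w),x+int(.8*w))
    R=[(np.where(B[r])[0].max()+.5,r) for r in rows]; Lf=[(np.where(B[r])[0].min()-.5,r) for r in rows]
    Bo=[(k,np.where(B[:,k])[0].max()+.5) for k in cols]; T=[(k,np.where(B[:,k])[0].min()-.5) for k in cols]
    for nm,p,z in [("right(+y) z8",R,8),("bottom(+x) z8",Bo,8),("left(-y) z24",Lf,24),("top(-x) z24",T,24)]:
        a,q=fit(p,z); print("  ",nm,round(float(a),1),np.round(q,1))
cam=-np.array(c["R"]).T@np.array(c["t"]); print("cam",cam.round(0))
E
python3 bd.py 10 345 420 175 255
```

```text
blob [ 351  183   35   33 1022] [369.  199.6] [479.2   4.1   8. ]
   right(+y) z8 169.2 [483.8  24.8]
   bottom(+x) z8 75.4 [499.5  -0.6]
   left(-y) z24 166.7 [475.3 -20.9]
   top(-x) z24 81.9 [455.    5.4]
blob [399 196  19  45 662] [408.3 218. ] [513.  53.   8.]
   right(+y) z8 168.9 [521.1  61.7]
   bottom(+x) z8 80.1 [544.4  50. ]
   left(-y) z24 168.2 [512.6  38.7]
   top(-x) z24 77.5 [480.5  52.6]
blob [353 225  27  25 546] [365.9 236.9] [529.3  -6.9   8. ]
   right(+y) z8 158.8 [534.5  10. ]
   bottom(+x) z8 88.4 [546.7  -8.2]
   left(-y) z24 174.2 [524.9 -26.2]
   top(-x) z24 80.3 [508.6  -5. ]
cam [397. -54. 476.]
```

```bash
python3 -m creep '[[[0,0.35,0.01],0.033,1],[[0,0.7,0.02],0.033,1],[[0.3,0.7,0.02],0.033,1],[[0.7,0.7,0.02],0.033,1],[[1,0.7,0.02],0.033,1],[[1,0.7,0.02],0.033,1]]';python3 -m creep '[[[0.3,0,0],0,1],[[0.5,0,0],0,1],[[0.5,0,0],0,1],[[0.5,0,0],0,1]]'; python3 look.py 11;  python3 - <<'E'
from h import *
im=cams.get_image("scene");cv2.imwrite("pics/s11.png",cv2.resize(im[140:290,190:400],None,fx=3.8,fy=3.8,interpolation=cv2.INTER_CUBIC))
E
```

```text
clock: 14.3
eef_pos: [475.3, 1.5, 230.3]
tool_rot: [-2.799, 1.562, -3.002]
force: [-0.5, 0.1, -3.3]
width: 21.3
clock: 14.7
eef_pos: [479.5, 1.9, 184.7]
tool_rot: [0.136, 1.569, -0.067]
force: [0.0, 0.3, -2.3]
width: 21.0
14.7 [479.5   1.9 184.7] [-0.28271662  0.4731162   0.31159945  2.03960634 -0.22977273  0.6596048
  1.54749774]
```

View pics/w11.png

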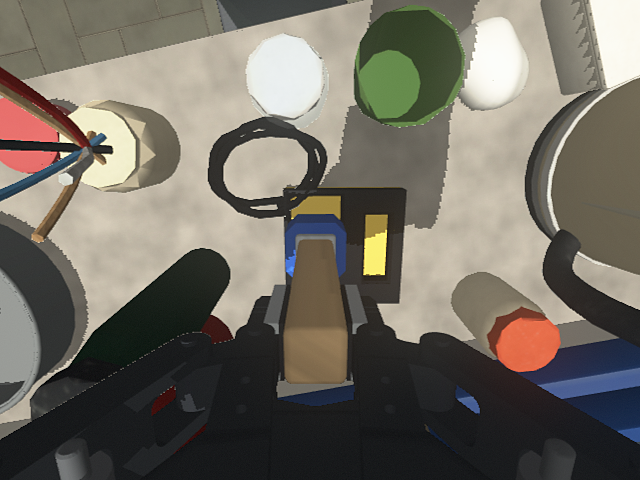

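View pics/s11.png

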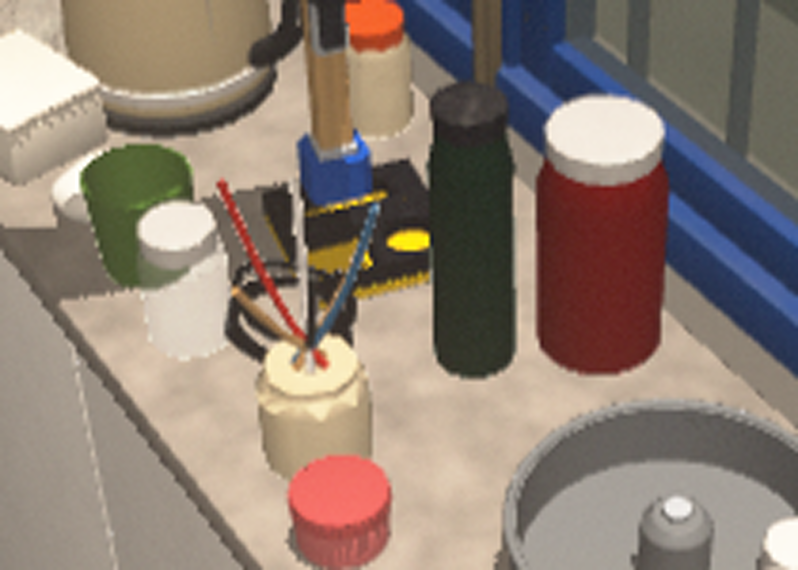

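```bash
python3 - <<'E'
from h import *
im=cv2.imread("pics/w11.png");cv2.imwrite("pics/w11a.png",cv2.resize(im[170:310,270:420],None,fx=4.2,fy=4.2,interpolation=cv2.INTER_CUBIC))
E
python3 bd.py 11 355 400 200 290
```

```text
blob [ 363  214   25   62 1346] [374.8 244.4] [513.3  52.4   8. ]
   right(+y) z8 169.3 [523.4  61.3]
   bottom(+x) z8 78.5 [543.4  49.7]
   left(-y) z24 167.2 [510.7  39.9]
   top(-x) z24 78.5 [481.7  55.8]
cam [413.  16. 327.]
```

View pics/w11a.png

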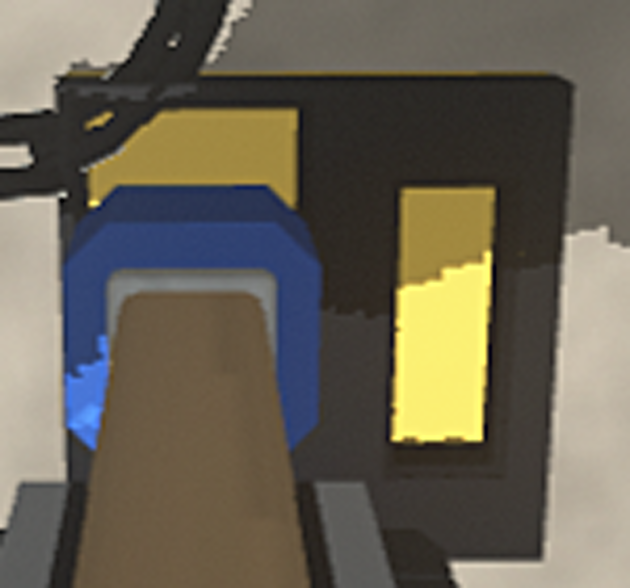

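Run:
```python
from h import *
c=np.load("pics/wc11.npy",allow_pickle=True).item()
nx=np.array([.980,-.199,0]);ny=np.array([.199,.980,0])
f=lambda u,v,z:ray(c,u/4.2+270,v/4.2+170,z)
for nm,p in [("topfront",f(194,222,104.5)),("botfront",f(194,185,74.5)),("left",f(65,265,104.5)),("right",f(322,265,104.5))]:
    print(nm,p.round(1),"nx %.1f ny %.1f"%(p@nx,p@ny))
```

```text
topfront [461.1   6.6 104.5] nx 450.6 ny 98.3
botfront [461.2   6.7  74.5] nx 450.6 ny 98.3
left [463.8 -14.3 104.5] nx 457.3 ny 78.3
right [471.7  24.7 104.5] nx 457.4 ny 118.0
```

```bash
python3 -m creep '[[[0,0,-0.03],0,1],[[0.2,0,-0.03],0,1],[[0.4,0,-0.03],0,1],[[0.43,0,-0.03],0,1],[[0.43,0,-0.03],0,1],[[0.43,0,-0.03],0,1]]'; python3 look.py 12
python3 - <<'E'
from h import *
im=cv2.imread("pics/w12.png");cv2.imwrite("pics/w12a.png",cv2.resize(im[130:330,220:420],None,fx=3,fy=3,interpolation=cv2.INTER_CUBIC))
E
```

```text
clock: 15.4
eef_pos: [476.2, 3.1, 141.3]
tool_rot: [0.254, 1.569, 0.053]
force: [0.4, -0.7, -2.0]
width: 21.3
15.4 [476.2   3.1 141.3] [-0.25400489  0.54061617  0.2716293   2.08757312 -0.27008743  0.54421291
  1.58230579]
```

View pics/w12a.png

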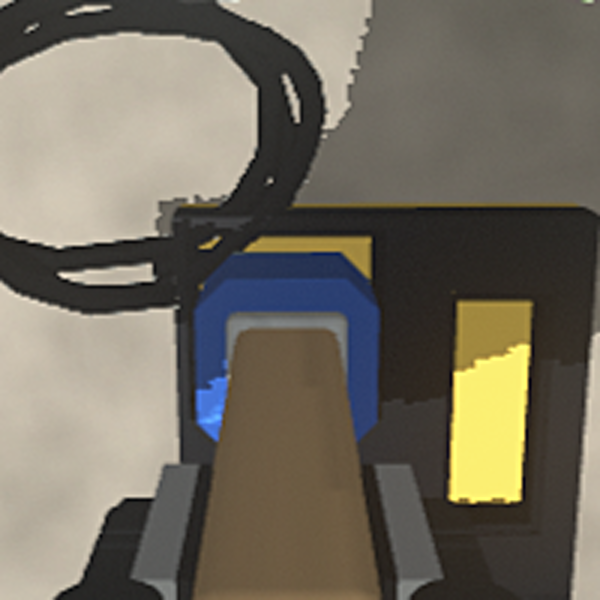

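```bash
python3 - <<'E'
from h import *
c=np.load("pics/wc12.npy",allow_pickle=True).item()
nx=np.array([.980,-.199,0]);ny=np.array([.199,.980,0])
f=lambda u,v,z:ray(c,u/3+220,v/3+130,z)
for nm,p in [("topfront",f(286,279,61)),("botfront",f(286,253,31)),("left",f(195,315,61)),("right",f(379,315,61)),("mouth front z24",f(300,237,24)),("cut right z8",f(372,243,8)),("cut right z24",f(372,243,24))]:
    print(nm,p.round(1),"nx %.1f ny %.1f"%(p@nx,p@ny))
print(readout.read_state()["tool_rot"])
E
python3 bd.py 12 368 400 225 300
```

```text
topfront [457.8   7.3  61. ] nx 447.2 ny 98.3
botfront [458.    7.3  31. ] nx 447.4 ny 98.3
left [461.7 -13.6  61. ] nx 455.2 ny 78.5
right [469.6  25.5  61. ] nx 455.2 ny 118.4
mouth front z24 [456.1  11.2  24. ] nx 444.7 ny 101.7
cut right z8 [464.3  29.1   8. ] nx 449.2 ny 120.9
cut right z24 [461.1  28.4  24. ] nx 446.2 ny 119.6
[0.26009425 1.56877405 0.05893534]
blob [ 369  230   29   68 1690] [382.8 263.4] [513.6  52.6   8. ]
   right(+y) z8 168.8 [519.2  62. ]
   bottom(+x) z8 78.5 [543.7  47.4]
   left(-y) z24 168.5 [509.   40.4]
   top(-x) z24 78.5 [481.   55.1]
cam [410.  17. 284.]
```

```bash
python3 -m creep '[[[0.04,0,0],0,1],[[0.08,0,0],0,1],[[0.12,0,0],0,1],[[0.12,0,0],0,1]]'; python3 -m creep '[[[0.04,0,0],0,1],[[0.08,0,0],0,1],[[0.1,0,0],0,1],[[0.1,0,0],0,1]]'
```

```text
clock: 15.85
eef_pos: [475.0, 3.1, 127.8]
tool_rot: [-2.93, 1.569, -3.132]
force: [-1.0, -1.0, -2.5]
width: 21.4
clock: 16.25
eef_pos: [475.5, 3.1, 118.3]
tool_rot: [2.08, 1.571, 1.879]
force: [-0.4, -0.9, -1.6]
width: 21.3
```

```bash
python3 -m creep '[[[0.01,0,0],0,1],[[0.015,0,0],0,1],[[0.015,0,0],0,1]]'; python3 look.py 13
python3 - <<'E'
from h import *
im=cv2.imread("pics/w13.png");cv2.imwrite("pics/w13a.png",cv2.resize(im[130:330,220:420],None,fx=3,fy=3,interpolation=cv2.INTER_CUBIC))
E
```

```text
clock: 16.55
eef_pos: [475.6, 3.1, 118.2]
tool_rot: [0.884, 1.57, 0.683]
force: [-3.1, -0.1, 14.2]
width: 21.3
16.55 [475.6   3.1 118.2] [-0.23400697  0.58059464  0.24559167  2.1056746  -0.29102252  0.48589237
  1.60080113]
```

View pics/w13a.png

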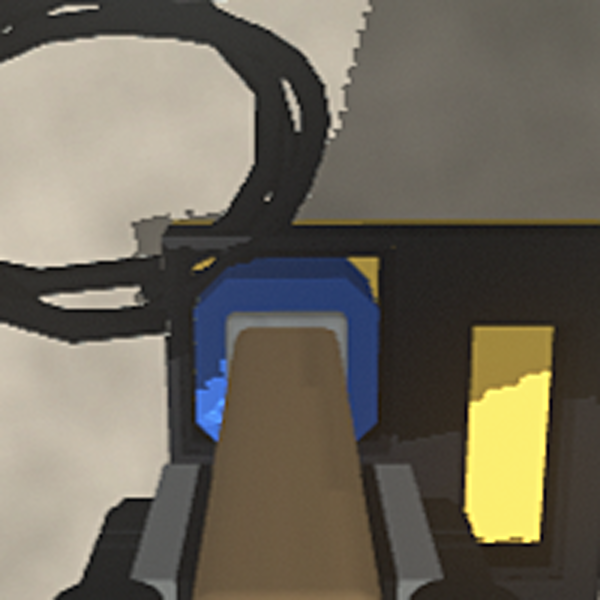

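```bash
python3 -m creep '[[[-0.012,0,0],0,1],[[-0.012,0,0],0,1],[[-0.012,0,0],0,0.4],[[-0.012,0,0],0,0.4],[[-0.012,0,0],0,0.4],[[-0.012,0,0],0,0.4],[[-0.012,0,0],0,0.4],[[-0.012,0,0],0,0.4]]'; python3 -m creep '[[[-0.1,0,0],0,0.4],[[-0.3,0,0],0,0.4],[[-0.6,0,0],0,0.4],[[-1,0,0],0,0.4],[[-1,0,0],0,0.4]]'; python3 -m creep '[[[-0.5,0,-0.2],0,0.4],[[-1,0,-0.5],0,0.4],[[-1,0.1,-0.7],0,0.4],[[-1,0.1,-0.7],0,0.4],[[-1,0.1,-0.7],0,0.4]]';python3 look.py 14;  python3 - <<'E'
from h import *
im=cams.get_image("scene");cv2.imwrite("pics/s14.png",cv2.resize(im[140:340,190:440],None,fx=3,fy=3,interpolation=cv2.INTER_CUBIC))
E
```

```text
clock: 17.4
eef_pos: [475.5, 3.1, 118.0]
tool_rot: [-0.647, 1.571, -0.849]
force: [0.1, -0.2, -0.7]
width: 51.3
clock: 17.9
eef_pos: [478.7, 2.8, 222.9]
tool_rot: [0.277, 1.561, 0.076]
force: [1.0, 0.1, 0.8]
width: 51.1
clock: 18.4
eef_pos: [408.8, 27.2, 318.3]
tool_rot: [0.704, 1.57, 0.504]
force: [0.3, 0.6, -0.8]
width: 51.1
18.4 [408.8  27.2 318.3] [-0.46109158  0.17903413  0.38918024  2.01758044 -0.08327957  0.95862114
  1.34112497]
```

View pics/w14.png

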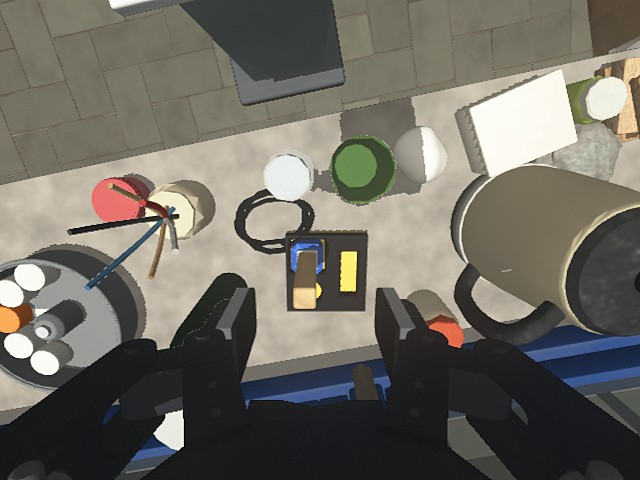

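View pics/s14.png

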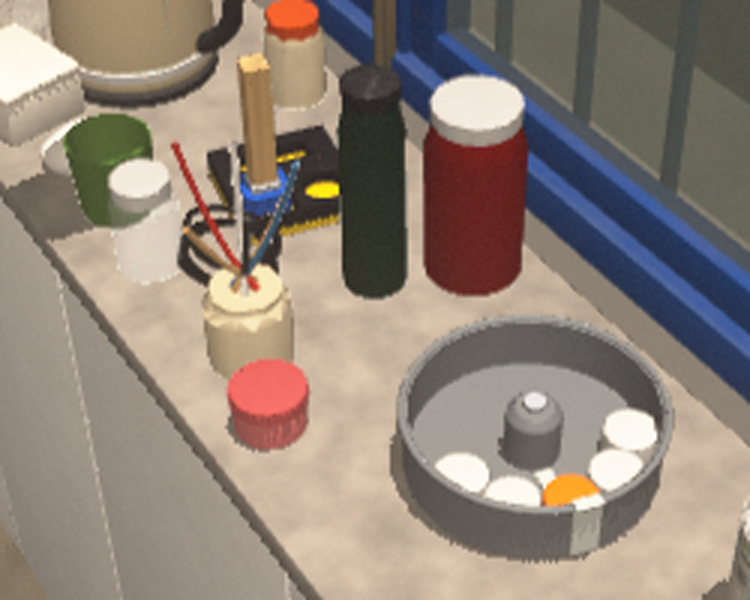

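Run:
```python
from h import *
im=cams.get_image("top");cv2.imwrite("pics/t14.png",im);cv2.imwrite("pics/t14a.png",cv2.resize(im[170:310,200:460],None,fx=3,fy=3))
c=cams.get_calibration("top");hsv=cv2.cvtColor(im,cv2.COLOR_BGR2HSV)
m=cv2.inRange(hsv,(8,200,180),(20,255,255));m[:,:330]=0;m[:,440:]=0
M=cv2.moments(m,True);p=ray(c,M["m10"]/M["m00"],M["m01"]/M["m00"],38)[:2];d=p-[495.5,-340.5];print(p,np.hypot(*d),np.degrees(np.arctan2(d[1],d[0])))
w=np.load("pics/wc14.npy",allow_pickle=True).item();s=cams.get_calibration("scene")
def P(c): return np.array([[c["fx"],0,c["cx"]],[0,c["fy"],c["cy"]],[0,0,1]])@np.hstack([np.array(c["R"]),np.array(c["t"])[:,None]])
X=cv2.triangulatePoints(P(w),P(s),np.array([[305.],[297.]]),np.array([[274.9],[160.7]]));print("handle top",(X[:3]/X[3]).ravel())
```

```text
[ 479.1331144  -404.56603069] 66.12360570875592 -104.33078075820087
handle top [478.30918616   3.76711199 153.49131469]
```

View pics/t14a.png

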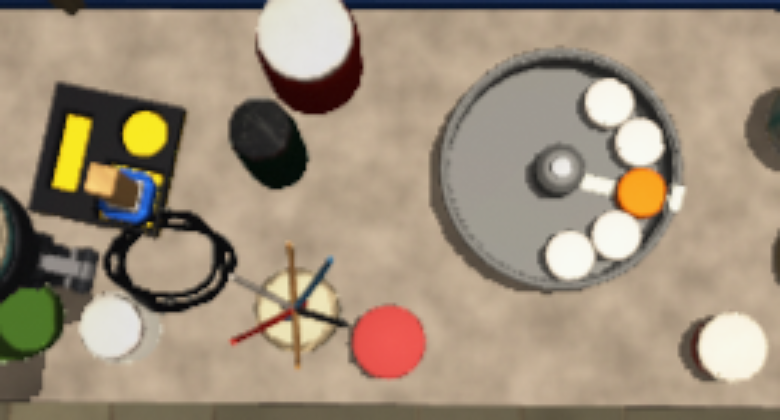

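```bash
python3 -c "
from cell import order,readout
print(order.finish_job(), readout.read_state()['clock'])"
```

```text
the job is handed in; nothing more can be done
the job is handed in; nothing more can be done
```

I stirred the beads clockwise with the stirrer until the orange bead had gone once right round. I then stood the stirrer in the board's square cut-out, let go, backed off and handed the job in at about 18.5 s.

**Orange bead:** the last top picture puts it at −104.3° about the tub centre, with the white mark at about −103.5° to −104°. It rests near the outer wall, and all five beads are in the tub.

**Stirrer:** it stands upright. It met the cut-out's floor at the expected tool height (118.2 mm), with the upward force rising to 14 N. A rough two-view check put the handle top at 153 mm, where 158 mm means fully home. It would be about 174 mm if the foot were still on the board's top.

**Bystanders:** in the last pictures the pots, jar, bottle and brush pot look unmoved. I did not re-measure the positions of the loose things. The tape and the plaster cast were not singled out in that check.

**Cable loop:** a black cable loop not in your list lies over one corner of the square cut-out. I estimated that a centred foot would overlap it by about 2 mm. I aimed slightly away from it and saw no sign of it moving, but I did not measure it.

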